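# Tighten sight-glass rings with a pin spanner and lock them with clips

### The arm

A 7-joint arm with a two-finger parallel gripper is mounted at the origin on a cart in front of the work surface, level with it; the furniture and walls round the work are solid. World frame = base frame: x ahead of the robot, y to its left, z up, the work surface at z = 0. Lengths are in m, angles in rad, forces in N, time in s.
With the tool pointing down it reaches from about 0.4 to 0.85 m from the base axis. Payload 6.9 kg.
Tool frame: the origin (TCP) lies at the very end of the fingers, on their centre line; the grasp point (between the pads) lies 19 mm behind it (manip.tcp_to_grasp is the distance from the TCP to the grasp point, in m); z points along the fingers, y is the line along which they close (so a half turn about z gives the same grasp; the last joint's range is limited). The gripper opens to 85 mm and grips with 20 to 120 N. Pads are 22 mm wide; open, the fingers measure 114 mm over their backs; the gripper's body (76 mm by 85 mm) begins 54 mm behind the grasp point. The pads swing forward as they close: fully open they stand 13 mm farther back than shut.
Start: joints at [-1.075, 0.507, -0.238, 1.5, 0.126, 1.149, -0.155], TCP at [0.238, 0.578, 0.231] pointing down, gripper open.
Joint ranges: [-3.08, 3.08], [-0.24, 2.05], [-1.43, 1.35], [0, 2.5], [-1.52, 4.66], [0.17, 1.96], [-2.89, 2.89]. Speed limits (rad/s): [2.39, 2.39, 3.14, 3.14, 3.14, 3.14, 3.14].

### API

Orientations are given as a rotation vector (axis times angle).
In Python, from station import manip gives the robot as it stands. Calls block until the motion is done:
- manip.move_ptp(position, orientation): joint-space move of the TCP to a pose.
- manip.movel(position, rotation=None, vel=0.15, stop_force=None): straight line of the TCP; rotation=None keeps the orientation; vel is the mean speed in m/s. With stop_force (N) it stops when the force on the tool has changed by that much, and returns True; else False.
- manip.move_joints(angles): joint-space move.
- manip.open() and manip.grab(grasp_force=None): open the fingers fully, or close them until they stop; grasp_force is the grip in N (None keeps the last).
- manip.pause(seconds).
- manip.inverse_kinematics(position, orientation): joint angles nearest the present ones, or None.
- manip.sense(): the state.
- manip.camera(name): name is "side" or "top" or "wrist"; returns a dict with "img" (384x512x3 uint8, red, green, blue), "mtx" (3x3 intrinsics, pixels), "position" and "attitude" of the camera in the world. Camera axes: x right, y down, z forward; pixel columns grow to the right and rows downward; lengths in m; the calibration is good to about 2 mm. A picture is of the moment at which its call begins. There is no depth.
A pose or a line that the arm cannot do raises manip.IKError and nothing moves.
- manip.job_done(): hands the job in; it is judged then, once.
The state is a dict: "time_s": time; "qpos": joint angles; "joint_velocities": joint speeds; "joint_efforts": joint torques, N m; "eef_pos": TCP position; "orientation": TCP orientation; "contact_force": force on the tool from outside, world axes, zero at the start; "ft_torque": the same for the moment, N m; "width": opening from 0.0 (shut) to 1.0 (fully open); "finger_force": force on a finger pad.
Only numpy, scipy, OpenCV 4.12 (cv2) and the standard library are available. Lean on these libraries where they do the work, as an engineer would, in place of code of your own. Each camera call takes 0.05 s, during which the arm holds its last target. There are 200 camera calls.

### The job

Tighten the retaining ring of every sight-glass cell on the bench: set both pins of the red-handled pin spanner in the two ring holes and turn the ring clockwise (seen from above) as far as it goes, using nothing but the seated spanner to turn a ring. Stand the spanner upright on its blue mat again, well inside the edge, and lock each tightened ring with one yellow spring clip from the rail, pushed upright well down over the ring's orange ear and the aluminium lug it has come to rest against. Leave the timer and the beaker where they are.

Things in the scene. Friction and masses are not known exactly. Their poses are not given: they have to be found in the camera images.
- cell_a: Sight-glass cell, 3 kg, stands heavy on the bench (may be absent): round metal body, 100 mm diameter on a 112 mm flange, 34 mm high, black ring on top. Origin: centre of underside, z up. On its -x side stands an aluminium lug: upright plate x = -54 to -78 mm, y = 0 to +4 mm, top z = 72 mm. Stub ports to 74 mm from the axis on +y and -y, 20 mm high.
- ring_a (a joint): Angle (rad) of the retaining ring of cell_a: grows as the ring turns CLOCKWISE seen from above, 0 to 1.2; 1.2 is the hard stop = fully tight. Friction about 0.3 N m, no spring: it stays where left. Starts between 0 and 0.35.
- ring_a_top (a point): Centre of the ring's upper face on cell_a (92 mm outside, bore 48, 14 thick; 48 mm above bench); turns with the ring. Two holes at y = +34 and -34 mm of this frame, 12 mm wide (11 square inside), 14 deep. On -x an orange ear: upright plate 4 mm thick, 54 to 78 mm from the axis, top 24 mm above this point; when tight it lies flat on the lug and this frame is parallel to the cell's.
- cell_a_lug (a point): Top centre of the 8 mm thick pair lug plus ear (once tight) of cell_a, 66 mm from its axis towards -x, 72 mm above the bench. Axes as the cell: x along the 24 mm long plates, y across their thickness. Free for a clip's jaws to 24 mm below this point (the ring's orange arm is lower).
- cell_a_seat (a point): Where the spanner's origin is when fully seated in the ring of cell_a: on the axis, 37 mm above the bench, 11 mm below the ring's upper face.
- cell_b: Sight-glass cell, 3 kg, stands heavy on the bench (may be absent): round metal body, 100 mm diameter on a 112 mm flange, 34 mm high, black ring on top. Origin: centre of underside, z up. On its -x side stands an aluminium lug: upright plate x = -54 to -78 mm, y = 0 to +4 mm, top z = 72 mm. Stub ports to 74 mm from the axis on +y and -y, 20 mm high.
- ring_b (a joint): Angle (rad) of the retaining ring of cell_b: grows as the ring turns CLOCKWISE seen from above, 0 to 1.2; 1.2 is the hard stop = fully tight. Friction about 0.3 N m, no spring: it stays where left. Starts between 0 and 0.35.
- ring_b_top (a point): Centre of the ring's upper face on cell_b (92 mm outside, bore 48, 14 thick; 48 mm above bench); turns with the ring. Two holes at y = +34 and -34 mm of this frame, 12 mm wide (11 square inside), 14 deep. On -x an orange ear: upright plate 4 mm thick, 54 to 78 mm from the axis, top 24 mm above this point; when tight it lies flat on the lug and this frame is parallel to the cell's.
- cell_b_lug (a point): Top centre of the 8 mm thick pair lug plus ear (once tight) of cell_b, 66 mm from its axis towards -x, 72 mm above the bench. Axes as the cell: x along the 24 mm long plates, y across their thickness. Free for a clip's jaws to 24 mm below this point (the ring's orange arm is lower).
- cell_b_seat (a point): Where the spanner's origin is when fully seated in the ring of cell_b: on the axis, 37 mm above the bench, 11 mm below the ring's upper face.
- cell_c: Sight-glass cell, 3 kg, stands heavy on the bench (may be absent): round metal body, 100 mm diameter on a 112 mm flange, 34 mm high, black ring on top. Origin: centre of underside, z up. On its -x side stands an aluminium lug: upright plate x = -54 to -78 mm, y = 0 to +4 mm, top z = 72 mm. Stub ports to 74 mm from the axis on +y and -y, 20 mm high.
- ring_c (a joint): Angle (rad) of the retaining ring of cell_c: grows as the ring turns CLOCKWISE seen from above, 0 to 1.2; 1.2 is the hard stop = fully tight. Friction about 0.3 N m, no spring: it stays where left. Starts between 0 and 0.35.
- ring_c_top (a point): Centre of the ring's upper face on cell_c (92 mm outside, bore 48, 14 thick; 48 mm above bench); turns with the ring. Two holes at y = +34 and -34 mm of this frame, 12 mm wide (11 square inside), 14 deep. On -x an orange ear: upright plate 4 mm thick, 54 to 78 mm from the axis, top 24 mm above this point; when tight it lies flat on the lug and this frame is parallel to the cell's.
- cell_c_lug (a point): Top centre of the 8 mm thick pair lug plus ear (once tight) of cell_c, 66 mm from its axis towards -x, 72 mm above the bench. Axes as the cell: x along the 24 mm long plates, y across their thickness. Free for a clip's jaws to 24 mm below this point (the ring's orange arm is lower).
- cell_c_seat (a point): Where the spanner's origin is when fully seated in the ring of cell_c: on the axis, 37 mm above the bench, 11 mm below the ring's upper face.
- spanner: Pin spanner, loose, 0.2 kg, stands by itself. Origin: centre of underside, z up. Steel bar 86 mm (y) x 24 mm, z = 11 to 20 mm; below it round-ended pins, 7 mm diameter, 11 mm long, at y = +34 and -34 mm, and a boss 40 mm in diameter, 11 mm long, that enters the ring's bore with play. Red upright grip plate: 44 mm along y, 16 mm thick (x), z = 28 to 76 mm; pinch it across x.
- mat: Blue tool mat, fixed, 160 x 160 x 3 mm; origin: centre of its underside. The spanner stands on it at the start.
- rail: Clip rail, fixed: black base 70 x 190 x 12 mm, on it an aluminium fin 8 mm thick (x), 180 mm long (y), top at 62 mm. Origin: centre of the underside. Three clips start clipped on the fin about 58 mm apart, jaw tips 42 mm above the bench.
- clip_a: Yellow spring clip, loose, 0.08 kg, 24 mm wide (y; pivot pin 30), 87 tall. Origin: midway between the jaw tips, z up through the pivot (z = 40 mm). Jaws z = 0 to 34 mm close along x. Arms z = 42 to 87 flare, 41 mm across at z = 68; pinched across x there (9 N opens it, hold with 20 to 40 N) they stop when parallel, 28 mm across, jaw tips then 26 mm apart. Let go, it bites with 5 N.
- clip_b: Yellow spring clip, loose, 0.08 kg, 24 mm wide (y; pivot pin 30), 87 tall. Origin: midway between the jaw tips, z up through the pivot (z = 40 mm). Jaws z = 0 to 34 mm close along x. Arms z = 42 to 87 flare, 41 mm across at z = 68; pinched across x there (9 N opens it, hold with 20 to 40 N) they stop when parallel, 28 mm across, jaw tips then 26 mm apart. Let go, it bites with 5 N.
- clip_c: Yellow spring clip, loose, 0.08 kg, 24 mm wide (y; pivot pin 30), 87 tall. Origin: midway between the jaw tips, z up through the pivot (z = 40 mm). Jaws z = 0 to 34 mm close along x. Arms z = 42 to 87 flare, 41 mm across at z = 68; pinched across x there (9 N opens it, hold with 20 to 40 N) they stop when parallel, 28 mm across, jaw tips then 26 mm apart. Let go, it bites with 5 N.
- timer: White bench timer, loose bystander, 64 x 64 x 17 mm; origin: centre of its underside.
- beaker: Small empty beaker, loose bystander, 54 x 59 x 69 mm; origin: centre of its underside.

How it is judged:
By the outcome, as a careful person would: the job done as asked, in the order asked, and still so for the second after the job is handed in, with the robot touching nothing.
Of cell_a, cell_b, cell_c only 2 to 3 are there at a start; the rules pass over those that are not, and their reading is None.
At some moment in a run one of spanner may be knocked a few centimetres aside while the robot is not near it.
It also fails if it takes over 210 s, if anything falls off the work surface, if the arm or the gripper's body presses on something with over 40 N, if the wrist force passes 120 N, or if a joint passes its speed limit or range.

## Working session

There is one attempt and no reset: what is moved stays moved. The work goes in short steps, each a Python script; the robot and the scene stay as the last script left them, time stands still between calls to the robot, and variables do not carry over. Pictures are saved under pics/ and viewed, at most 16 in all, crops included, and the job is handed in when it is done.

```bash
ls; mkdir -p pics; python3 - <<'E'
from station import manip
import cv2
for n in("top","side"):
    c=manip.camera(n); cv2.imwrite(f"pics/{n}0.png",cv2.resize(c["img"][:,:,::-1],(800,600),interpolation=cv2.INTER_CUBIC)); print(n,c["mtx"].round(1).tolist(),c["position"],c["attitude"])
print(manip.sense())
E
```

```text
pics
station.py
top [[355.2, 0.0, 255.8], [0.0, 355.2, 190.4], [0.0, 0.0, 1.0]] [ 0.25067715 -0.11308964  1.26766576] [-2.21416154  1.97929593 -0.2200937 ]
side [[489.5, 0.0, 253.1], [0.0, 489.5, 202.4], [0.0, 0.0, 1.0]] [-0.20623424  0.85865488  1.16193655] [-0.85291162  2.51504983 -1.12274636]
{'time_s': 0.1, 'qpos': array([-1.07451298,  0.50824917, -0.23750226,  1.50102722,  0.12568499,
        1.1488915 , -0.15481645]), 'joint_velocities': array([ 0.00011691, -0.00336002, -0.00114612, -0.00436228,  0.00029196,
        0.00019595, -0.00109019]), 'joint_efforts': array([-3.79345773e-03, -6.21840191e+01, -2.19413348e+00, -2.50207114e+01,
        1.25239394e-02,  7.88374135e-03,  9.30788161e-06]), 'eef_pos': array([0.23797862, 0.57743825, 0.23052039]), 'orientation': array([-6.09945016e-01, -3.08152557e+00,  2.45928583e-03]), 'contact_force': array([0.14838745, 1.09783982, 0.59598514]), 'ft_torque': array([-0.05591457,  0.02774068, -0.01706959]), 'finger_force': 0.0, 'width': 1.0031823021736181}
```

View pics/top0.png

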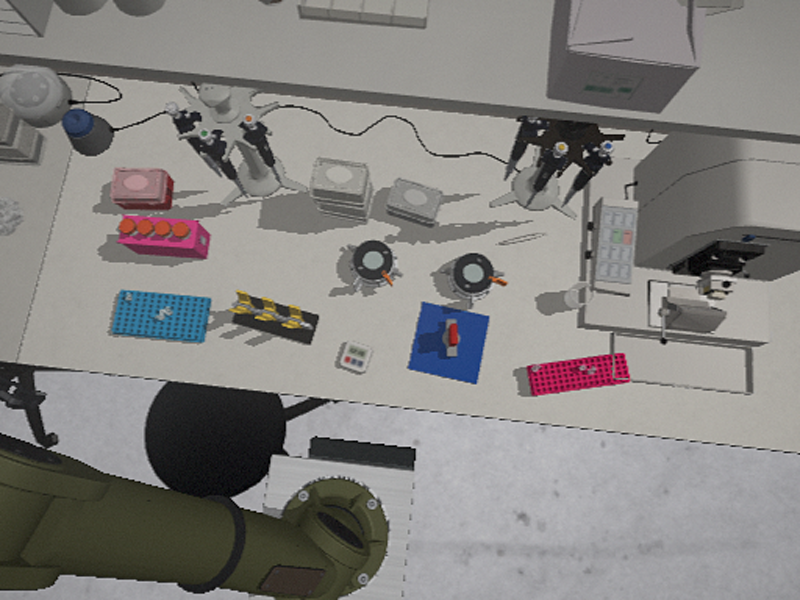

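View pics/side0.png

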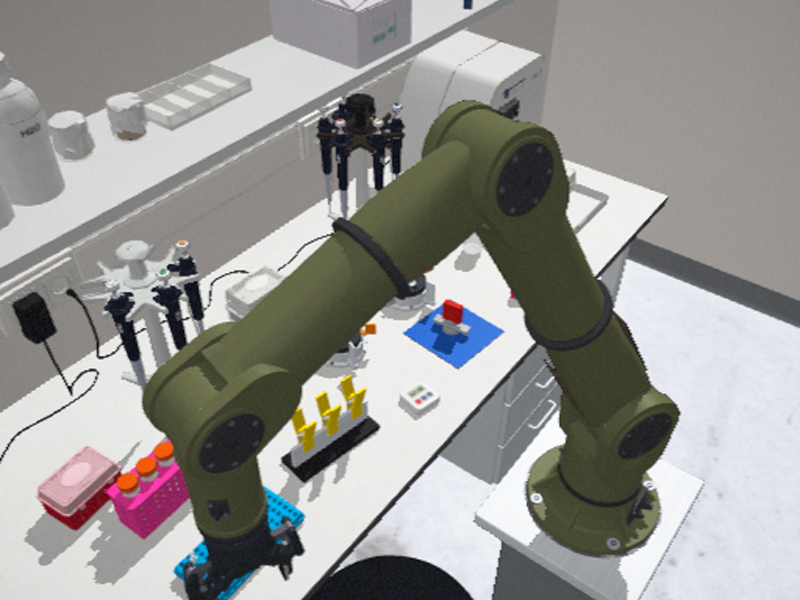

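The top view shows two cells, with ring centres at about (373,260) and (473,272). The spanner on its mat is at (452,335), the rail with three clips at about (275,315), the timer at (354,357) and the beaker at (578,296). There is no third cell in view.

```bash
cat > h.py <<'E'
from station import manip
import cv2, numpy as np
from scipy.spatial.transform import Rotation as R
def shot(name,fn=None):
    c=manip.camera(name)
    if fn: cv2.imwrite(f"pics/{fn}.png",cv2.resize(c["img"][:,:,::-1],(800,600),interpolation=cv2.INTER_CUBIC))
    return c
def ray(c,uv,z,s=1.0):
    "native pixel (or scaled by s) -> world point at height z"
    uv=(np.atleast_2d(uv)+.5)/s-.5
    d=np.c_[uv,np.ones(len(uv))]@np.linalg.inv(c["mtx"]).T@R.from_rotvec(c["attitude"]).as_matrix().T
    p=np.asarray(c["position"]); return p+d*((z-p[2])/d[:,2:3])
def proj(c,P):
    q=(np.atleast_2d(P)-c["position"])@R.from_rotvec(c["attitude"]).as_matrix()
    q=q@np.asarray(c["mtx"]).T; return q[:,:2]/q[:,2:]
def down(yaw):
    "tool z down; tool y (closing line) along world angle yaw"
    y=np.array([np.cos(yaw),np.sin(yaw),0]); z=np.array([0,0,-1.]); x=np.cross(y,z)
    return R.from_matrix(np.c_[x,y,z]).as_rotvec()
E
python3 - <<'E'
from h import *
np.set_printoptions(precision=3,suppress=True)
c=shot("top"); S=1.5625
for n,uv,z in [("c1",(373,261),.048),("ear1",(389,280),.07),("c2",(473,273),.048),("ear2",(500,281),.07),("span",(453,333),.076),("timer",(354,355),.017),("beaker",(576,296),.03),("m1",(424,302),.003),("m2",(489,317),.003),("m3",(476,383),.003),("m4",(408,370),.003),("r1",(236,312),.012),("r2",(310,343),.012),("r3",(320,320),.012),("clip1",(243,297),.087),("clip3",(297,312),.087)]:
    print(n,ray(c,uv,z,S)[0])
w=shot("wrist","wrist0"); s=manip.sense()
T=R.from_rotvec(s["orientation"]); print(w["mtx"].tolist(),T.inv().apply(w["position"]-s["eef_pos"]),(T.inv()*R.from_rotvec(w["attitude"])).as_matrix())
E
```

```text
c1 [ 0.601 -0.013  0.048]
ear1 [ 0.555 -0.055  0.07 ]
c2 [ 0.599 -0.242  0.048]
ear2 [ 0.581 -0.301  0.07 ]
span [ 0.451 -0.207  0.076]
timer [0.386 0.006 0.017]
beaker [ 0.576 -0.483  0.03 ]
m1 [ 0.529 -0.139  0.003]
m2 [ 0.51  -0.293  0.003]
m3 [ 0.356 -0.275  0.003]
m4 [ 0.368 -0.119  0.003]
r1 [0.455 0.289 0.012]
r2 [0.403 0.109 0.012]
r3 [0.458 0.094 0.012]
clip1 [0.477 0.256 0.087]
clip3 [0.458 0.134 0.087]
[[337.0608108465039, 0.0, 262.08651162882825], [0.0, 337.0608108465039, 191.1834108255723], [0.0, 0.0, 1.0]] [ 0.078  0.001 -0.142] [[-0.    -0.952 -0.305]
 [ 1.    -0.     0.   ]
 [-0.    -0.305  0.952]]
```

```bash
cat >> h.py <<'E'
def go(x,y,z,yaw,ptp=True,**k):
    if ptp: manip.move_ptp([x,y,z],down(yaw))
    else: return manip.movel([x,y,z],down(yaw),**k)
E
python3 - <<'E'
from h import *
import pickle
np.set_printoptions(precision=2,suppress=True)
d=np.radians
out={}
for n,x,y,yaw in [("ring1",.595,-.013,d(42)),("ring2",.595,-.242,d(73)),("span",.45,-.207,d(80))]:
    go(x,y,.24,yaw); go(x,y,.15,yaw,False)
    manip.pause(.3)
    out[n]=shot("wrist",n); s=manip.sense(); out[n+"_s"]=s; print(n,s["qpos"],s["eef_pos"],s["time_s"])
    go(x,y,.24,yaw,False)
pickle.dump(out,open("v.pkl","wb"))
im=[cv2.resize(out[n]["img"][:,:,::-1],(400,300),interpolation=cv2.INTER_AREA) for n in("ring1","ring2","span")]
t=np.zeros((300,400,3),np.uint8); cv2.imwrite("pics/mosaic.png",np.vstack([np.hstack(im[:2]),np.hstack([im[2],t])]))
E
```

```text
ring1 [-0.11  0.53  0.14  1.7  -0.09  0.91  0.8 ] [ 0.6  -0.01  0.15] 3.75
ring2 [ 0.32  0.6   0.04  1.57 -0.03  0.98  1.65] [ 0.6  -0.24  0.15] 6.5167
span [ 0.37  0.39  0.02  1.95 -0.01  0.79  1.79] [ 0.45 -0.21  0.15] 9.0167
```

View pics/mosaic.png

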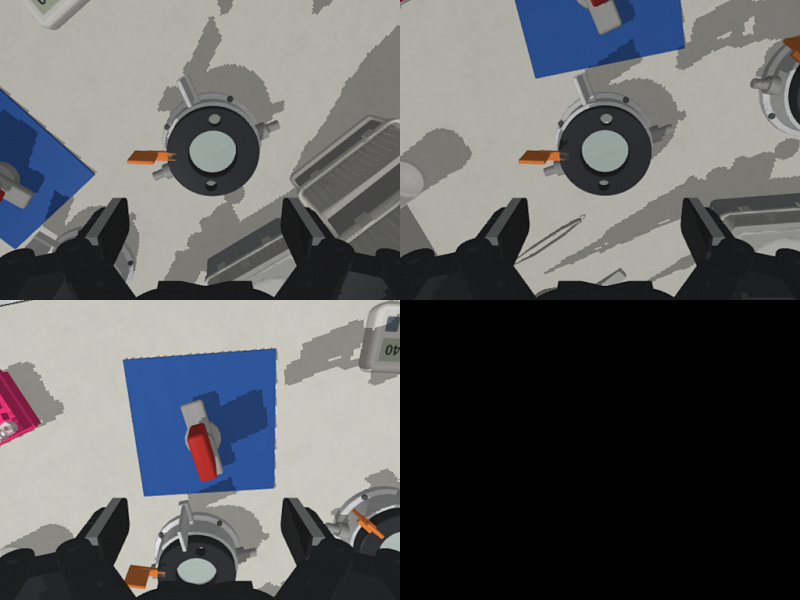

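The mosaic shows both rings sharp. In ring 1 (left) the holes are near (214,119) and (211,184); in ring 2 they are near (605,119) and (605,184). The spanner is in the lower left, its bar running from about (192,405) to (215,478). I'll magnify each for measurement.

```bash
python3 - <<'E'
import pickle,cv2,numpy as np
o=pickle.load(open("v.pkl","rb"))
def crop(n,u,v,w,h,s): return cv2.resize(o[n]["img"][v:v+h,u:u+w,::-1],None,fx=s,fy=s,interpolation=cv2.INTER_CUBIC)
a=crop("ring1",150,90,200,170,4)[:, :]
# native-crop origins: ring1 (200,95), ring2 (190,95), 133x150 x3 each ; spanner
A=crop("ring1",155,90,190,165,4.2);B=crop("ring2",145,90,190,165,4.2)
cv2.imwrite("pics/r12.png",np.hstack([crop("ring1",155,90,190,165,2.1*1),crop("ring2",145,90,190,165,2.1)]))
cv2.imwrite("pics/r1.png",crop("ring1",155,90,185,165,3.6)) # origin 155,90 x3.6
cv2.imwrite("pics/r2.png",crop("ring2",145,90,185,165,3.6))
E
```

```text
(no output)
```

View pics/r1.png

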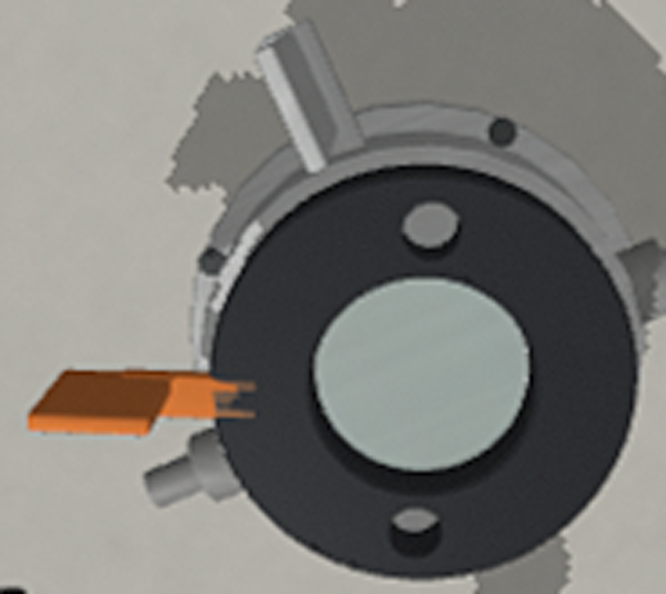

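View pics/r2.png

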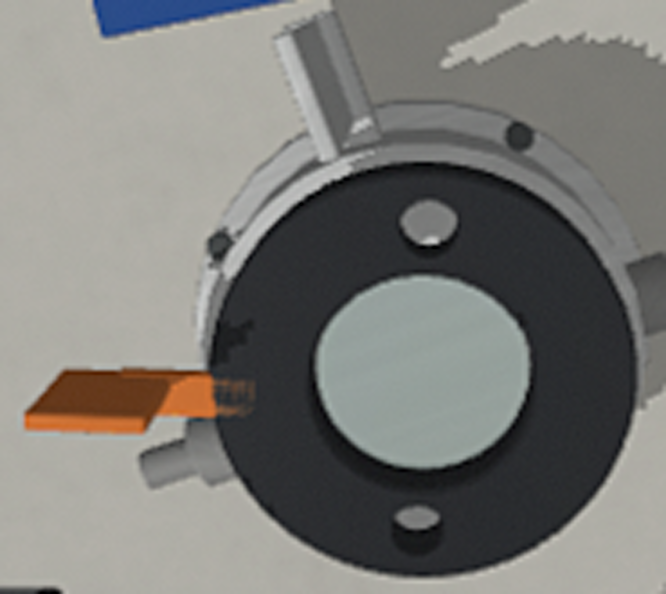

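Hole centres read from the crops (crop pixels, ×3.6): ring 1 (431,228) and (415,532), ring 2 (429.5,225) and (416.5,530). I'll check the spacing (68 mm) and the outer radius (46 mm), and measure the lug.

```bash
cat > meas.py <<'E'
from h import *
from scipy.optimize import least_squares
def ringfit(c,guess):
    "circle r=46 on z=.048 from far-side (image-bottom) edge of the dark ring"
    g=cv2.cvtColor(c["img"],cv2.COLOR_RGB2GRAY).astype(float)
    pts=[]
    u0=proj(c,[*guess,.048])[0]
    for a in np.radians(np.arange(10,171,4)):
        r=np.arange(38,90,.25); uv=u0+np.c_[r*np.cos(a),r*np.sin(a)]
        v=cv2.remap(g.astype(np.float32),uv[:,:1].astype(np.float32),uv[:,1:].astype(np.float32),cv2.INTER_LINEAR)[:,0]
        k=np.where((v[1:]>75)&(v[:-1]<=75))[0]
        if len(k): pts.append(uv[k[0]])
    P=ray(c,np.array(pts),.048)[:,:2]
    f=least_squares(lambda q:np.hypot(*(P-q[:2]).T)-q[2],[*guess,.046],loss="soft_l1",f_scale=.0005)
    return f.x,len(P)
E
python3 - <<'E'
from meas import *
import pickle
np.set_printoptions(precision=4,suppress=True)
o=pickle.load(open("v.pkl","rb"))
for n,org,h in [("ring1",(155,90),[(431,228),(415,532)]),("ring2",(145,90),[(429.5,225),(416.5,530)])]:
    c=o[n]; uv=(np.array(h)+.5)/3.6-.5+org
    P=ray(c,uv,.048); d=P[1]-P[0]; print(n,P[:,:2].ravel(),"mid",P.mean(0)[:2],"dist",np.linalg.norm(d),"dir",np.degrees(np.arctan2(d[1],d[0])))
    print(ringfit(c,P.mean(0)[:2]))
# spanner
c=o["span"]; I=c["img"].astype(int); red=(I[...,0]>120)&(I[...,1]<70)&(I[...,2]<70)
v,u=np.where(red); print(u.min(),u.max(),v.min(),v.max())
cv2.imwrite("pics/sp.png",cv2.resize(c["img"][110:250,200:320,::-1],None,fx=4.2,fy=4.2,interpolation=cv2.INTER_CUBIC))
E
```

```text
ring1 [ 0.5829  0.0157  0.6265 -0.037 ] mid [ 0.6047 -0.0107] dist 0.0683303216374887 dir -50.33626112511462
(array([ 0.6049, -0.0107,  0.0451]), 41)
ring2 [ 0.5675 -0.2313  0.6322 -0.2539] mid [ 0.5999 -0.2426] dist 0.06849706496543406 dir -19.318717427211638
(array([ 0.5997, -0.2427,  0.0454]), 41)
0 474 92 366
```

View pics/sp.png

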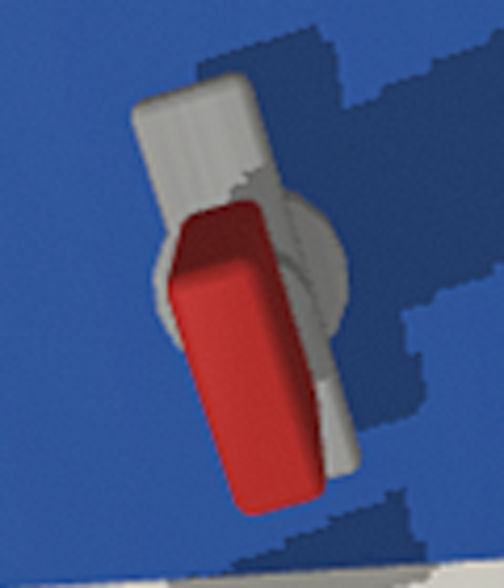

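In the spanner crop the grip's top face has corners at about (172,285), (262,262), (325,490) and (246,514). The bar's diagonal corners are about (135,105) and (357,470). The spanner is tilted about 17° in the image relative to the gripper.

```bash
python3 - <<'E'
from meas import *
import pickle
np.set_printoptions(precision=4,suppress=True)
o=pickle.load(open("v.pkl","rb")); c=o["span"]
f=lambda a:(np.array(a)+.5)/4.2-.5+[200,110]
G=ray(c,f([(172,285),(262,262),(325,490),(246,514)]),.079)[:,:2]
print("grip",G.mean(0),"w",np.linalg.norm(G[1]-G[0]),np.linalg.norm(G[2]-G[3]),"l",np.linalg.norm(G[3]-G[0]),np.linalg.norm(G[2]-G[1]))
d=(G[3]+G[2]-G[0]-G[1]); print("long dir",np.degrees(np.arctan2(d[1],d[0])))
B=ray(c,f([(135,105),(357,470),(133,108),(240,75)]),.023)[:,:2]; print("bar mid",B[:2].mean(0),"diag",np.linalg.norm(B[1]-B[0]),np.linalg.norm(B[3]-B[2]))
for n in("ring1","ring2","span"): print(o[n+"_s"]["eef_pos"],proj(o[n],o[n+"_s"]["eef_pos"]+[0,0,-.019*0])[0])
E
```

```text
grip [ 0.4488 -0.2077] w 0.01456342988690053 0.013667875875107354 l 0.040808725581550284 0.03994096410328815
long dir 5.640356352487614
bar mid [ 0.4488 -0.2083] diag 0.08675856880622801 0.021278712209246122
[ 0.5952 -0.013   0.1506] [260.3725 257.6306]
[ 0.5952 -0.2421  0.1506] [260.1928 256.6145]
[ 0.4502 -0.2071  0.1505] [260.2802 256.5175]
```

```bash
cat >> h.py <<'E'
D=np.radians
def st(t=""):
    s=manip.sense(); print(t,"t",round(s["time_s"],1),"p",s["eef_pos"].round(4),"F",s["contact_force"].round(1),"M",s["ft_torque"].round(2),"w",round(s["width"],3),"ff",round(s["finger_force"],1)); return s
E
python3 - <<'E'
from h import *
x,y=.4488,-.208
go(x,y,.12,D(95.6)); 
print(go(x,y,.039,D(95.6),False,vel=.08,stop_force=15)); st("down")
manip.grab(70); st("grab")
go(x,y,.14,D(95.6),False); s=st("lift")
shot("wrist","held")
go(.6048,-.0107,.14,D(39.7)); st("over ring1")
go(.6048,-.0107,.095,D(39.7),False)
print(go(.6048,-.0107,.072,D(39.7),False,vel=.02,stop_force=12)); st("seat?")
E
```

```text
False
down t 11.5 p [ 0.4491 -0.2082  0.0394] F [0.  0.4 0. ] M [-0.05  0.03  0.03] w 1.002 ff 0.0
grab t 12.2 p [ 0.4488 -0.208   0.039 ] F [ 0.6 -0.5  0.7] M [ 0.03  0.02 -0.02] w -0.0 ff 0.0
lift t 13.1 p [ 0.4483 -0.2078  0.1394] F [-1.  -0.2 -0. ] M [ 0.05 -0.02 -0.04] w -0.002 ff 0.0
over ring1 t 14.2 p [ 0.6041 -0.0121  0.1394] F [-0.4  0.5 -0.2] M [-0.01  0.01 -0.03] w -0.002 ff 0.0
False
seat? t 16.0 p [ 0.6049 -0.0107  0.0721] F [-0.5 -0.5  0.3] M [-0.    0.02 -0.05] w -0.0 ff 0.0
```

The grip closed empty (width 0), so the spanner was probably knocked aside before I got there. I'll back off and look again.

```bash
python3 - <<'E'
from h import *
import pickle
go(.6048,-.0107,.14,D(39.7),False); manip.open()
go(.45,-.207,.24,D(95.6)); go(.45,-.207,.15,D(95.6),False); manip.pause(.3)
c=shot("wrist","sp2"); pickle.dump(c,open("sp2.pkl","wb"))
E
```

```text
(no output)
```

View pics/sp2.png

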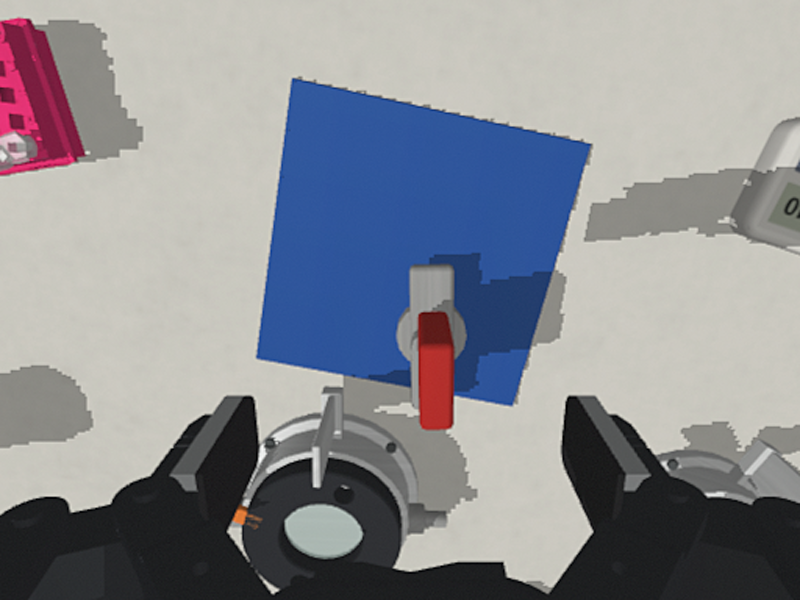

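The spanner now stands near the far-right part of the mat: bar from (411,266) to (412,403), grip top at about (420–452, 345–428). It is aligned with the gripper, about 3 cm from where it was.

```bash
cat > sp.py <<'E'
from h import *
import pickle
np.set_printoptions(precision=4,suppress=True)
c=pickle.load(open("sp2.pkl","rb")); S=1.5625
G=ray(c,[(419.5,344),(452,345),(453,429),(421.5,429)],.079,S)[:,:2]
print("grip",G.mean(0),np.linalg.norm(G[1]-G[0]),np.linalg.norm(G[3]-G[0]))
d=G[3]+G[2]-G[0]-G[1]; print(np.degrees(np.arctan2(d[1],d[0])))
B=ray(c,[(410.5,266),(454,266),(412,406)],.023,S)[:,:2]; print("bar",B[1:].mean(0),np.linalg.norm(B[1]-B[0]),np.linalg.norm(B[2]-B[0])); d=B[2]-B[0]; print(np.degrees(np.arctan2(d[1],d[0])))
M=ray(c,[(292,78),(591,145),(514,405),(257,358)],.003,S)[:,:2]; print("mat",M.mean(0),M.tolist())
E
python3 sp.py
```

```text
grip [ 0.4817 -0.1912] 0.014258512335990918 0.042519635497963164
7.399129624565908
bar [ 0.4809 -0.191 ] 0.022930600857460494 0.08296688003056514
6.215638044492314
mat [ 0.4409 -0.2052] [[0.3536197095521021, -0.2760728073833939], [0.37102916372450595, -0.11800950686879458], [0.5275454623955935, -0.13411881625945404], [0.5112838862380079, -0.29240535955426394]]
```

```bash
python3 - <<'E'
from h import *
x,y,a=.4812,-.191,D(96.6)
go(x,y,.12,a); 
print(go(x,y,.039,a,False,vel=.1,stop_force=15)); st("down")
manip.grab(70); s=st("grab")
if s["width"]<.1: raise SystemExit
go(x,y,.14,a,False); st("lift")
go(.6048,-.0107,.14,D(39.7)); st("over ring1")
go(.6048,-.0107,.092,D(39.7),False); shot("wrist","over1")
print(go(.6048,-.0107,.072,D(39.7),False,vel=.02,stop_force=12)); st("seat?")
E
```

```text
False
down t 20.9 p [ 0.4815 -0.1912  0.0395] F [0.5 0.6 0.4] M [-0.03  0.02 -0.01] w 1.0 ff 0.0
grab t 21.5 p [ 0.4813 -0.1911  0.0391] F [0.2 0.3 0.9] M [-0.06  0.07  0.03] w 0.179 ff 69.3
lift t 22.3 p [ 0.4806 -0.1907  0.1392] F [ 0.4  0.7 -2.2] M [ 0.04 -0.01 -0.02] w 0.179 ff 69.2
over ring1 t 23.4 p [ 0.604  -0.0119  0.1393] F [-0.2 -1.3 -2.4] M [-0.02  0.01  0.02] w 0.18 ff 69.0
True
seat? t 24.8 p [ 0.6046 -0.0107  0.073 ] F [-0.4  0.1  5.5] M [0.09 0.17 0.01] w 0.181 ff 70.2
```

Seated at z = 0.073, as expected. Next I'll turn clockwise in steps and watch the moment.

```bash
cat >> h.py <<'E'
def tighten(x,y,z,yaw0,mmax=2.0):
    m0=manip.sense()["ft_torque"][2]; yaw=yaw0
    while yaw0-yaw<1.4:
        yaw-=.06; go(x,y,z,yaw,False)
        m=manip.sense()["ft_torque"][2]; print(round(yaw0-yaw,2),round(m,2),end=" | ")
        if abs(m-m0)>mmax: break
    print(); st("tight"); return yaw
E
python3 - <<'E'
from h import *
print(tighten(.6048,-.0107,.073,D(39.7)))
E
```

```text
0.06 -0.04 | 0.12 0.0 | 0.18 -0.03 | 0.24 -0.0 | 0.3 -0.02 | 0.36 0.01 | 0.42 0.01 | 0.48 0.03 | 0.54 0.07 | 0.6 0.05 | 0.66 0.05 | 0.72 0.13 | 0.78 0.18 | 0.84 0.17 | 0.9 0.29 | 0.96 0.18 | 1.02 0.15 | 1.08 0.2 | 1.14 0.17 | 1.2 0.1 | 1.26 0.25 | 1.32 0.28 | 1.38 0.31 | 1.44 0.33 | 
tight t 30.8 p [ 0.6044 -0.0105  0.073 ] F [ 1.2 -0.1  4.1] M [-0.19 -0.26  0.33] w 0.183 ff 70.2
-0.7471042869582514
```

```bash
python3 - <<'E'
from h import *
a=cv2.resize(cv2.imread("pics/over1.png"),(400,300),interpolation=cv2.INTER_AREA)
w=shot("wrist")["img"][:,:,::-1]; t=shot("top")["img"][:,:,::-1]; s=shot("side")["img"][:,:,::-1]
z=lambda i:cv2.resize(i,(400,300),interpolation=cv2.INTER_AREA)
cv2.imwrite("pics/m2.png",np.vstack([np.hstack([a,z(w)]),np.hstack([cv2.resize(t[130:235,180:320],(400,300)),cv2.resize(s[140:290,180:380],(400,300))])]))
E
```

```text
(no output)
```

View pics/m2.png

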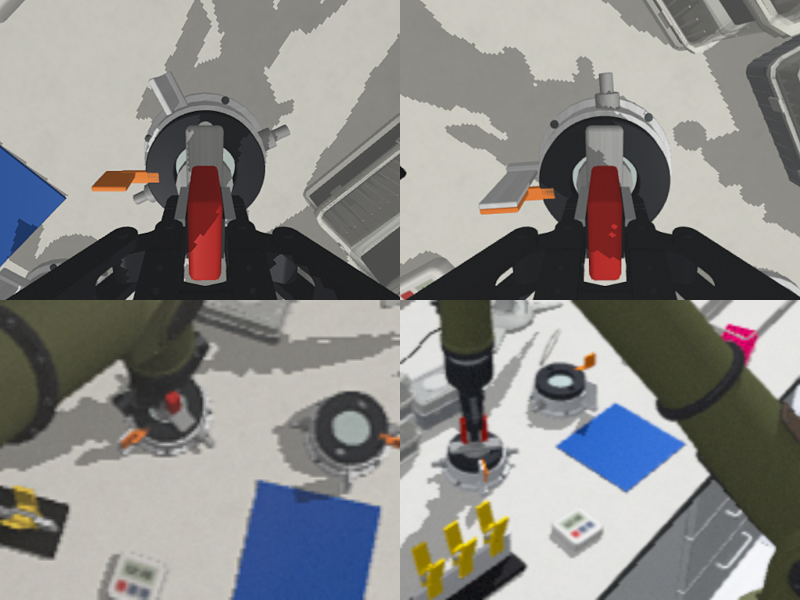

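The ring did turn: in the upper-right view the orange ear at (517,198) lies against the lug at (510,185). The cell itself may have turned a little at the end, so I'll lift out and measure.

```bash
python3 - <<'E'
from h import *
import pickle
s=manip.sense(); T=R.from_rotvec(s["orientation"]).as_matrix(); print("act yaw",np.degrees(np.arctan2(T[1,1],T[0,1])))
a=D(39.7)-1.44
go(.6048,-.0107,.073,a+.06,False); print(manip.sense()["ft_torque"].round(2))
go(.6048,-.0107,.15,a+.06,False,vel=.08); st("lifted")
tx=np.array([-np.sin(a),np.cos(a)])
p=np.array([.6048,-.0107])-.05*tx
go(*p,.15,a+.06,False); manip.pause(.2)
c=shot("wrist","r1b"); pickle.dump(c,open("r1b.pkl","wb"))
E
```

```text
act yaw -42.69942305676371
[-0.11  0.01  0.06]
lifted t 32.4 p [ 0.6045 -0.0105  0.1494] F [-0.5  0.  -1.8] M [-0.05 -0.01 -0.03] w 0.18 ff 69.3
```

View pics/r1b.png

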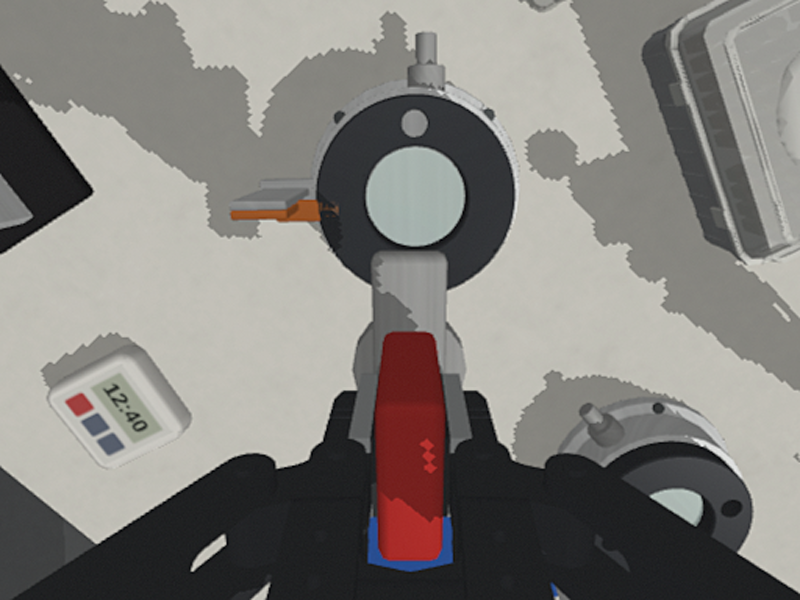

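The ear now lies flat against the lug at about (270,205), so ring 1 is tight. I'll compare the lug direction now with the earlier one, and get ring 2's lug direction so its turn can be limited.

```bash
python3 - <<'E'
from meas import *
import pickle
np.set_printoptions(precision=4,suppress=True)
o=pickle.load(open("v.pkl","rb")); c=pickle.load(open("r1b.pkl","rb"))
def lugdir(c,pts,ctr,z=.072):
    P=ray(c,pts,z)[:,:2]; d=P[0]-P[1]; m=P.mean(0)-ctr
    print("len",np.linalg.norm(d),"dir",np.degrees(np.arctan2(d[1],d[0])),"mid radius",np.linalg.norm(m),"mid angle",np.degrees(np.arctan2(m[1],m[0])))
f=lambda p,org:(np.array(p)+.5)/3.6-.5+org
# bright-edge of the lug's outer/inner end at top: (258,48)->(312,165) left side edge
lugdir(o["ring1"],f([(262,48),(318,170)],(155,90)),[.6048,-.0107])
lugdir(o["ring2"],f([(279,38),(330,158)],(145,90)),[.5998,-.2426])
q,n=ringfit(c,[.6048,-.0107]) ; print(q,n)
h=ray(c,[(414,123)],.048,1.5625)[0,:2]; print(h)
u=lambda p:(np.array(p)+.5)/1.5625-.5
lugdir(c,u([(232,208),(290,208)]),[.6045,-.0105])
d=h-[.6047,-.0107]; print(np.linalg.norm(d),"ring yaw now",np.degrees(np.arctan2(d[1],d[0]))-90)
for n,ctr in(("ring1",(.6048,-.0107)),("ring2",(.5998,-.2426))):
    c=o[n]; g=np.vstack([c["img"]])
    t=[] 
    for a in np.arange(-60,61,10):
        cy=D(a); e=np.array([np.cos(cy),np.sin(cy)]); t.append(proj(c,[*(np.array(ctr)-.066*e),.072])[0].round(0))
    print(n,[((np.array(x)-np.array({"ring1":(155,90),"ring2":(145,90)}[n]))*3.6).astype(int).tolist() for x in t])
E
```

```text
len 0.023476846673170588 dir 155.85578348667158 mid radius 0.06543989645182237 mid angle 154.43629106310584
len 0.02265313549734785 dir -175.03858589588182 mid radius 0.06522130700140538 mid angle -178.1898948194042
[ 0.6039 -0.01    0.0453] 29
[0.6244 0.0161]
len 0.024087451032604568 dir 140.71394185570796 mid radius 0.0650412829466149 mid angle 141.23871881965107
0.03327146940992872 ring yaw now -36.38899006721808
ring1 [[507, 86], [442, 75], [378, 79], [313, 97], [255, 122], [205, 154], [158, 198], [126, 248], [100, 302], [86, 356], [86, 414], [93, 468], [108, 522]]
ring2 [[669, 172], [622, 133], [565, 104], [504, 82], [439, 72], [374, 75], [313, 90], [255, 115], [201, 147], [158, 190], [122, 241], [97, 291], [82, 349]]
```

Cell 1 turned about 14° after reaching the stop, because bench friction is low. It is tight and its lug pose can be re-measured. For ring 2 the stop should be about 1.17 rad away, so I'll press down a little for bench grip and limit the overdrive.

```bash
python3 - <<'E'
from h import *
import pickle
x,y,a=.5998,-.2426,D(70.7)
s=manip.sense(); p=s["eef_pos"]
manip.movel([p[0],p[1],.17])
go(x,y,.15,a); go(x,y,.092,a,False)
print(go(x,y,.071,a,False,vel=.02,stop_force=12)); s=st("seat"); 
if s["eef_pos"][2]>.077: raise SystemExit
z=.071
go(x,y,z,a,False); st("press")
for t in [.15,.3,.45,.6,.75,.9,1.0,1.06,1.1,1.14,1.18,1.22,1.26]:
    go(x,y,z,a-t,False); s=manip.sense(); print(t,s["ft_torque"].round(2),s["contact_force"].round(1))
manip.pause(.2)
c=shot("wrist","r2turn"); T=R.from_rotvec(manip.sense()["orientation"]).as_matrix(); print(np.degrees(np.arctan2(T[1,1],T[0,1])),"cmd",np.degrees(a-t))
pickle.dump(c,open("r2t.pkl","wb"))
E
```

```text
True
seat t 36.4 p [ 0.5996 -0.2425  0.073 ] F [-1.6 -0.3  4.9] M [0.16 0.12 0.  ] w 0.18 ff 70.2
press t 36.7 p [ 0.5997 -0.2426  0.0729] F [-4.5  2.1 14.2] M [0.64 1.14 0.02] w 0.178 ff 71.4
0.15 [ 0.38  0.9  -0.19] [-3.8  1.9 12.1]
0.3 [ 0.28  0.73 -0.21] [-3.   0.3 11.6]
0.45 [ 0.27  0.61 -0.21] [-2.7  1.4 11.4]
0.6 [ 0.2   0.46 -0.17] [-1.5  0.4 11.2]
0.75 [ 0.16  0.44 -0.17] [-2.  -0.3 11. ]
0.9 [ 0.13  0.4  -0.17] [-1.6 -0.4 10.6]
1.0 [ 0.1   0.42 -0.18] [-2.  -0.3 10.3]
1.06 [ 0.02  0.41 -0.2 ] [-2.8  0.3 10.6]
1.1 [ 0.01  0.41 -0.1 ] [-2.5 -1.5  9.8]
1.14 [ 0.04  0.38 -0.05] [-1.  -0.4  9.9]
1.18 [ 0.05  0.37 -0.03] [-1.9  0.3 10.3]
1.22 [ 0.04  0.43 -0.08] [-2.2 -0.1 10. ]
1.26 [-0.09  0.5   0.57] [-2.2 -0.7 10.3]
-1.4287751580997563 cmd -1.4926821864837232
```

View pics/r2turn.png

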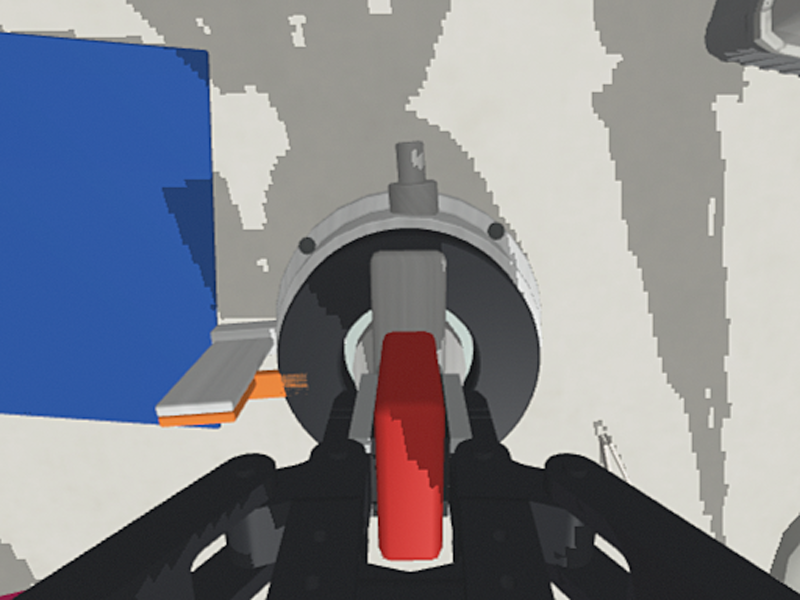

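The moment jumped from −0.08 to 0.57 at 1.26 rad and the ear is against the lug at about (215,380), so ring 2 is at its stop. I'll push slightly more, back off, lift, and return the spanner to the mat centre. Then I'll measure both lugs.

```bash
python3 - <<'E'
from h import *
import pickle
x,y,a=.5998,-.2426,D(70.7)
go(x,y,.071,a-1.28,False); st("final")
go(x,y,.073,a-1.22,False); go(x,y,.15,a-1.22,False,vel=.08); 
x,y,b=.438,-.205,D(94)
go(x,y,.14,b); go(x,y,.06,b,False)
print(go(x,y,.0375,b,False,vel=.03,stop_force=4)); st("placed")
manip.open(); go(x,y,.14,b,False); manip.pause(.2)
o={}
o["sp"]=shot("wrist","sp3")
for n,x,y,yaw in [("r2",.5998,-.2426,D(70.7)-1.2),("r1",.6048,-.0107,D(-39))]:
    tx=np.array([-np.sin(yaw),np.cos(yaw)]); p=np.array([x,y])-.0*tx
    go(*p,.17,yaw); manip.pause(.3); o[n]=shot("wrist"); st(n)
pickle.dump(o,open("v2.pkl","wb"))
z=lambda i,s=1:cv2.resize(i[:,:,::-1],(400,300),interpolation=cv2.INTER_AREA)
cr=lambda i:cv2.resize(i[90:240,130:330,::-1],(400,300),interpolation=cv2.INTER_CUBIC)  # x2, origin (130,90)
t=shot("top")["img"]
cv2.imwrite("pics/m3.png",np.vstack([np.hstack([cr(o["r1"]["img"]),cr(o["r2"]["img"])]),np.hstack([z(o["sp"]["img"]),cv2.resize(t[130:265,130:310,::-1],(400,300))])]))
E
```

```text
final t 40.7 p [ 0.6008 -0.2438  0.0729] F [-1.5 -0.5  9.8] M [-0.11  0.4   0.75] w 0.179 ff 71.2
True
placed t 44.7 p [ 0.4378 -0.205   0.039 ] F [0.1 0.6 7.1] M [ 0.22  0.18 -0.03] w 0.175 ff 70.4
r2 t 48.1 p [ 0.5996 -0.2427  0.1701] F [ 0.7 -0.5 -0.1] M [-0.04 -0.04 -0.01] w 1.006 ff 0.0
r1 t 49.3 p [ 0.6048 -0.0118  0.17  ] F [0.1 0.7 0. ] M [ 0.02 -0.01  0.03] w 0.999 ff 0.0
```

View pics/m3.png

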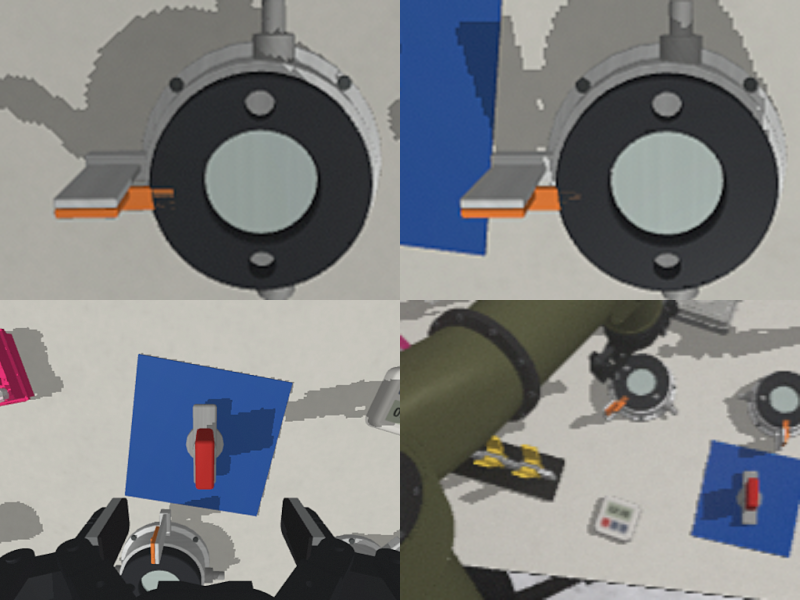

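Both ears lie flush against their lugs (boundary at about (87,207) and (492,207)), and the spanner stands mid-mat. Next I'll compute the lug poses and look at the rail.

```bash
python3 - <<'E'
from meas import *
import pickle
np.set_printoptions(precision=4,suppress=True)
o=pickle.load(open("v2.pkl","rb"))
f=lambda p:(np.array(p)+.5)/2-.5+[130,90]
for n,h,l in [("r1",[(260,103),(262,265)],[(55,207.5),(118,207.5)]),("r2",[(267,104),(268,265)],[(60.5,207.5),(124,207.5)])]:
    c=o[n]; H=ray(c,f(h),.048)[:,:2]; d=H[0]-H[1]; yaw=np.arctan2(d[1],d[0])-np.pi/2; m=H.mean(0)
    print(n,"centre",m,"dist",np.linalg.norm(d),"yaw",np.degrees(yaw),"fit",ringfit(c,m)[0])
    L=ray(c,f(l),.072)[:,:2]; e=L[1]-L[0]; print(" lug mid",L.mean(0),"len",np.linalg.norm(e),"yaw",np.degrees(np.arctan2(e[1],e[0]))," predicted",m-.066*np.array([np.cos(yaw),np.sin(yaw)]))
a=D(-15); go(.455,.193,.27,a); manip.pause(.3); c=shot("wrist","rail"); pickle.dump(c,open("rail.pkl","wb")); st()
E
```

```text
r1 centre [ 0.6041 -0.01  ] dist 0.06884419349655058 yaw -38.50910527231485 fit [ 0.6036 -0.0102  0.045 ]
 lug mid [0.5529 0.0304] len 0.02361181383376812 yaw -39.10010139588362  predicted [0.5525 0.031 ]
r2 centre [ 0.601  -0.2418] dist 0.06845910771730158 yaw 2.352121720455782 fit [ 0.6006 -0.2424  0.045 ]
 lug mid [ 0.5352 -0.2447] len 0.023801719739826206 yaw 1.927834717006079  predicted [ 0.535  -0.2445]
 t 50.8 p [0.4553 0.1924 0.2697] F [-0.1  0.5 -0.1] M [-0.03  0.02 -0.03] w 0.996 ff 0.0
```

View pics/rail.png

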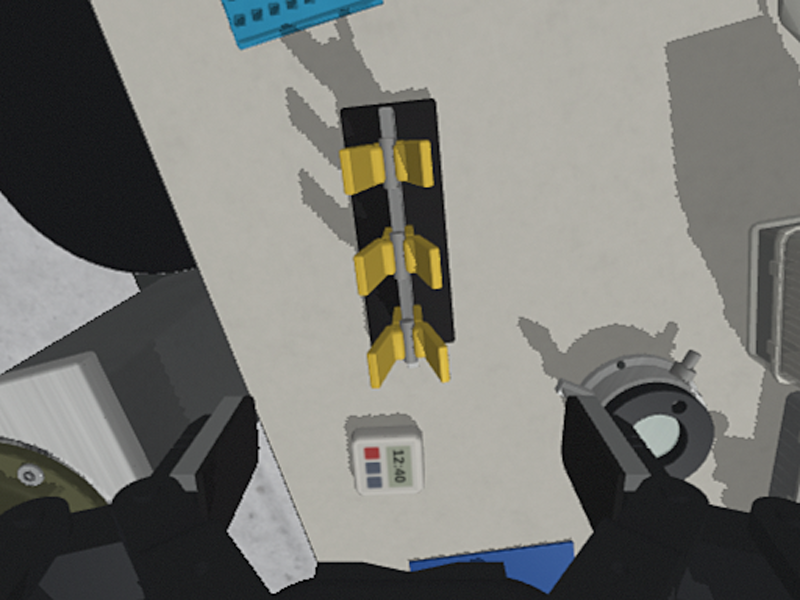

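The rail base corners are at (341,106), (437,98) and (454,341). The three clips' arm tips are near (344,172)/(432,163), (357,275)/(440,268) and (370,369)/(447,362).

```bash
python3 - <<'E'
from h import *
import pickle
np.set_printoptions(precision=4,suppress=True)
c=pickle.load(open("rail.pkl","rb")); S=1.5625
B=ray(c,[(341,106),(437,98),(454,341)],.012,S)[:,:2]
ctr=(B[0]+B[2])/2; w=B[1]-B[0]; l=B[2]-B[1]; print("rail",ctr,np.linalg.norm(w),np.linalg.norm(l),"xdir",np.degrees(np.arctan2(w[1],w[0])),"ydir",np.degrees(np.arctan2(l[1],l[0])))
for q in [[(342,152),(345,193),(434,187),(430,140)],[(355,254),(358,294),(441,288),(437,248)],[(368.5,350),(372,387),(450,382),(445,343)]]:
    P=ray(c,q,.129,S)[:,:2]; x=P[2]+P[3]-P[0]-P[1]
    print("clip",P.mean(0),"across",np.linalg.norm(x)/2,"wide",np.linalg.norm(P[1]-P[0]),"xdir",np.degrees(np.arctan2(x[1],x[0])), "rel ctr",P.mean(0)-ctr)
F=ray(c,[(380,108),(394,108)],.062,S)[:,:2]; print("fin far end",F.mean(0),np.linalg.norm(F[1]-F[0]))
print(c["position"])
P=[ray(c,[(410,362)],.062,S)[0]]; print("fin near end",P)
E
```

```text
rail [0.4506 0.1988] 0.06858389558304656 0.18672239180277175 xdir -10.635295657910875 ydir -99.92531901361939
clip [0.4599 0.2532] across 0.04648905899821327 wide 0.020938274556349824 xdir -9.503886240576207 rel ctr [0.0094 0.0544]
clip [0.4502 0.1984] across 0.045885035737579044 wide 0.02299637569387359 xdir -10.808836218067134 rel ctr [-0.0004 -0.0004]
clip [0.4411 0.1414] across 0.04555883205644442 wide 0.023933074755997562 xdir -10.26395219899614 rel ctr [-0.0094 -0.0574]
fin far end [0.4657 0.2849] 0.008744282287410894
[0.476  0.2686 0.4117]
fin near end [array([0.4345, 0.1139, 0.062 ])]
```

Sizes check out: base 69×187 mm, tips about 46 mm across, pitch about 58 mm. Taking the near clip for cell 1.

```bash
cat > clip.py <<'E'
from h import *
def clip(cx,cy,ca,lx,ly,la,zp=.100):
    go(cx,cy,.17,ca); print(go(cx,cy,.091,ca,False,vel=.1,stop_force=10)); st("at clip")
    manip.grab(30); s=st("pinched")
    if not .2<s["width"]<.45: print("bad grip"); return
    go(cx,cy,.19,ca,False); s=st("lifted")
    if s["width"]<.2: return
    go(lx,ly,.19,la); go(lx,ly,.135,la,False); go(lx,ly,.135,la,False); st("above")
    print("stopped",go(lx,ly,zp,la,False,vel=.03,stop_force=10)); return st("on lug")
E
python3 - <<'E'
from clip import *
clip(.441,.1415,D(-10.3),.5527,.0307,D(51.2))
shot("wrist","on1")
E
```

```text
False
at clip t 52.3 p [0.4415 0.1416 0.0915] F [-0.1  0.5  0.1] M [-0.03 -0.04 -0.02] w 1.003 ff 0.0
pinched t 52.8 p [0.4409 0.1415 0.091 ] F [ 0.8  0.  -0.6] M [-0.02  0.03 -0.02] w 0.312 ff 35.2
lifted t 53.6 p [0.4405 0.1416 0.1894] F [ 0.6  0.3 -1.3] M [ 0.08 -0.03  0.02] w 0.312 ff 35.2
above t 55.5 p [0.5532 0.0308 0.1359] F [-0.7  0.2 -0.8] M [-0.02 -0.01 -0.04] w 0.314 ff 35.2
stopped False
on lug t 56.8 p [0.5529 0.0307 0.1002] F [-0.1 -0.9 -0.6] M [-0.01  0.02  0.02] w 0.311 ff 35.2
```

View pics/on1.png

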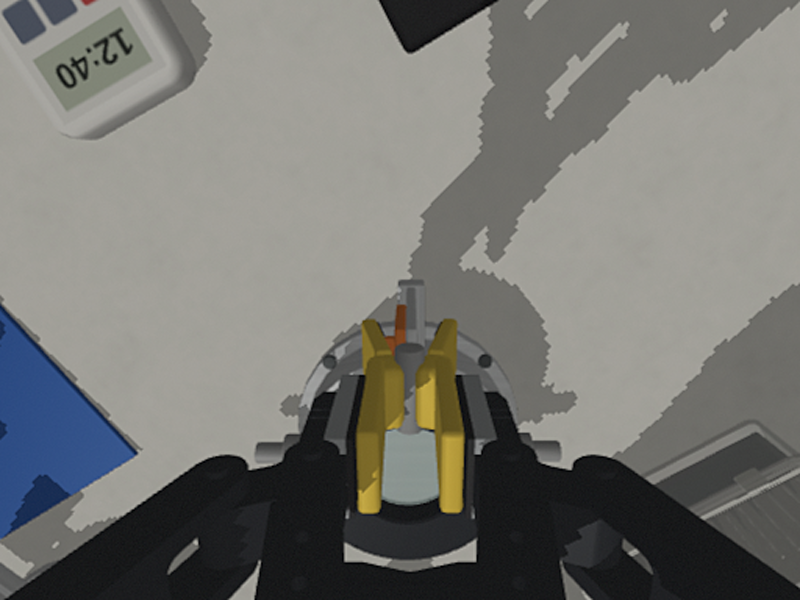

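The jaws (at x ≈ 370 and 448) straddle the ear and lug pair (395–425), centred. I'll release, then do clip 2.

```bash
python3 - <<'E'
from clip import *
manip.open(); manip.pause(.2); go(.5527,.0307,.19,D(51.2),False); manip.pause(.2)
c1=shot("wrist")["img"]
s=clip(.4505,.1985,D(-10.5),.5351,-.2446,D(92.1))
c2=shot("wrist")["img"]; c3=shot("top")["img"]; c4=shot("side")["img"]
z=lambda i:cv2.resize(i[:,:,::-1],(400,300),interpolation=cv2.INTER_AREA)
cv2.imwrite("pics/m4.png",np.vstack([np.hstack([z(c1),z(c2)]),np.hstack([cv2.resize(c3[130:250,160:320,::-1],(400,300)),z(c4)])]))
E
```

```text
False
at clip t 60.8 p [0.4509 0.1984 0.0914] F [-0.8  0.2 -0.7] M [-0.03 -0.04  0.  ] w 0.996 ff 0.0
pinched t 61.3 p [0.4504 0.1985 0.091 ] F [-0.5  0.6 -1. ] M [ 0.03 -0.   -0.02] w 0.309 ff 35.3
lifted t 62.1 p [0.4499 0.1985 0.1893] F [ 0.5  0.9 -0.2] M [0.03 0.   0.01] w 0.311 ff 35.3
above t 65.0 p [ 0.5356 -0.2448  0.136 ] F [-0.6 -0.2 -0.8] M [-0.06 -0.03 -0.05] w 0.312 ff 35.3
stopped False
on lug t 66.3 p [ 0.5352 -0.2447  0.1002] F [-0.9 -1.  -1.3] M [-0.02  0.03 -0.01] w 0.31 ff 35.3
```

View pics/m4.png

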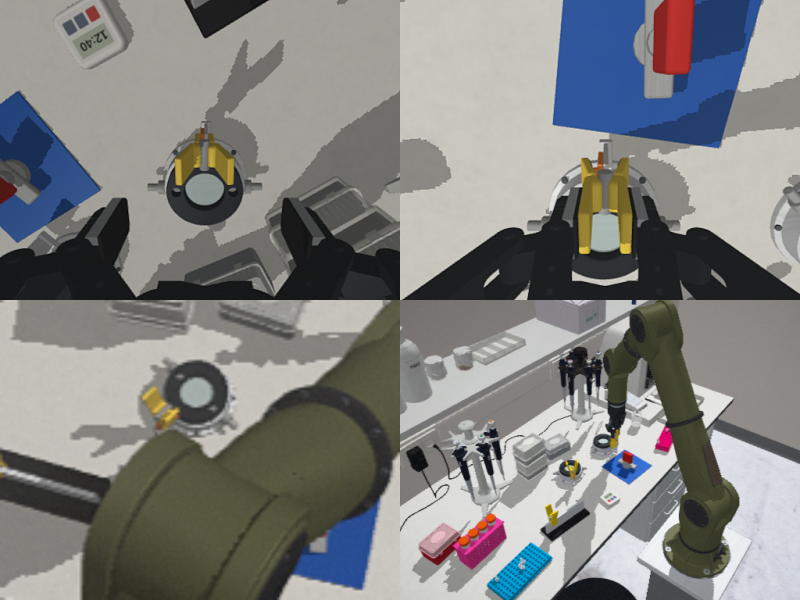

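Clip 1 is upright on its lug, and clip 2 straddles the second pair. I'll release, retreat and check the final scene.

```bash
python3 - <<'E'
from h import *
manip.open(); manip.pause(.2); go(.5351,-.2446,.2,D(92.1),False); manip.pause(.2)
c1=shot("wrist")["img"]
go(.40,.30,.28,D(40)); manip.pause(.5); st()
c3=shot("top")["img"]; c4=shot("side")["img"]
z=lambda i:cv2.resize(i[:,:,::-1],(400,300),interpolation=cv2.INTER_CUBIC)
cv2.imwrite("pics/m5.png",np.vstack([np.hstack([z(c1),z(c4[100:310,240:500])]),np.hstack([z(c3[140:260,210:370]),z(c4[240:345,340:480])])]))
E
```

```text
t 70.9 p [0.4    0.2999 0.28  ] F [ 0.8 -0.3 -0.2] M [ 0.02 -0.03  0.06] w 0.999 ff 0.0
```

View pics/m5.png

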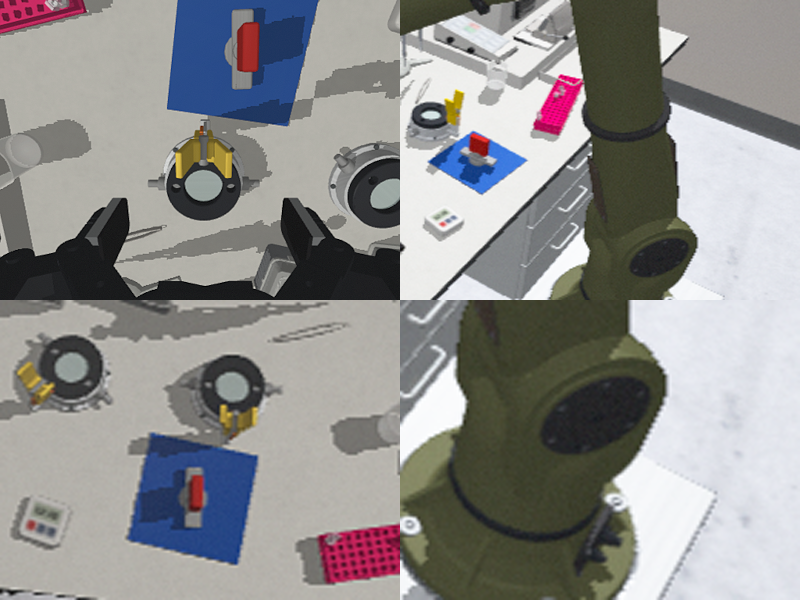

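Both clips sit upright on their lugs, the spanner stands centred on the mat, and the timer and beaker haven't moved. Handing in.

```bash
python3 -c "
from station import manip
print(manip.job_done())"
```

```text
the job is handed in; nothing more can be done
None
```

Handed in: both cells on the bench (the third was absent) have tight rings, each with one clip upright over its ear and lug, and the spanner stands mid-mat; cell 1's body slid about 14° round on the bench after its ring reached the stop, and I left it there.

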